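# Slide a book into the nipping press and bring the lever down

## Robot

A 6-joint arm with a two-finger parallel gripper is mounted at the origin on the work surface; the furniture and walls round the work are solid. World frame = base frame: x ahead of the robot, y to its left, z up, the work surface at z = 0. Lengths are in mm, angles in rad, forces in N, time in s.
With the tool pointing down it reaches from about 300 to 875 mm from the base axis. Payload 4.2 kg.
Tool frame: the origin (TCP) lies midway between the tips of the shut fingers; the grasp point (between the pads) lies 19 mm behind it; z points along the fingers, y is the line along which they close (so a half turn about z gives the same grasp; the last joint's range is limited). The gripper opens to 85 mm and grips with 20 to 120 N. Pads are 22 mm wide; open, the fingers measure 114 mm over their backs; the gripper's body (76 mm by 85 mm) begins 54 mm behind the grasp point. The pads swing forward as they close: fully open they stand 13 mm farther back than shut.
Start: joints at [1.328, 0.32, 1.565, -0, 1.257, -0.02], TCP at [127.053, 560.802, 231.338] pointing down, gripper open.
Joint ranges: [-3.11, 3.11], [-0.84, 2.01], [0.21, 2.61], [-1.34, 4.49], [0.05, 2.63], [-2.56, 2.56]. Speed limits (rad/s): [2.57, 2.57, 3.14, 3.14, 3.14, 3.14].

## Interface

Orientations are given as a unit quaternion [w, x, y, z].
In Python, from rig import move_ptp, movel, movej, set_gripper, hold, solve_ik, capture, get_calibration, Unreachable, job_done, current_time_s, current_joints, current_joint_velocities, current_tau, current_eef_pos, current_ee_rot, current_force, current_moment, current_finger_gap, current_grasp_force gives the robot as it stands. Calls block until the motion is done:
- move_ptp(position, orientation): joint-space move of the TCP to a pose.
- movel(position, attitude=None, feed=150, threshold=None): straight line of the TCP; attitude=None keeps the orientation; feed is the mean speed in mm/s. With threshold (N) it stops when the force on the tool has changed by that much, and returns True; else False.
- movej(angles): joint-space move.
- set_gripper(opening, squeeze=None): finger opening in mm; squeeze is the grip in N (None keeps the last); returns when the fingers have stopped.
- hold(seconds).
- solve_ik(position, orientation): joint angles nearest the present ones, or None.
- capture(name): name is "scene" or "top" or "wrist"; returns the picture (384x512x3 uint8, red, green, blue); there is no depth.
- get_calibration(name): a dict with "mtx" (3x3 intrinsics, pixels), "k1" (the pictures are not rectified: a ray, as slopes to the right and down, at radius r is drawn at 1 + k1 r^2 times it, then the intrinsics apply), "xyz" and "rotation" of the camera in the world. Camera axes: x right, y up, looking along -z (the intrinsics and any distortion apply to the point x, -y, -z); pixel columns grow to the right and rows downward; lengths in mm; the calibration is good to about 2 mm. A picture is of the moment at which its call begins: read the wrist's pose just before it. get_calibration takes no time and is no camera call; for the wrist camera it gives the pose at the moment of the call.
A pose or a line that the arm cannot do raises Unreachable and nothing moves.
- job_done(): hands the job in; it is judged then, once.
Readings, each from a call of its own:
- current_time_s(): time.
- current_joints(): joint angles.
- current_joint_velocities(): joint speeds.
- current_tau(): joint torques, N m.
- current_eef_pos(): TCP position.
- current_ee_rot(): TCP orientation.
- current_force(): force on the tool from outside, world axes, zero at the start.
- current_moment(): the same for the moment, N m.
- current_finger_gap(): finger opening in mm.
- current_grasp_force(): force on a finger pad.
Only numpy, scipy, OpenCV 4.12 (cv2) and the standard library are available. Lean on these libraries where they do the work, as an engineer would, in place of code of your own. Each camera call takes 0.05 s, during which the arm holds its last target. There are 200 camera calls.

## Task

Nip the spine of the small pale book that lies on the bed of the green press: without lifting or tipping it, push it with the fingertips from its near edge along the bed, spine first under the low platen, until the whole spine sits square against the back stop. Only then push the press lever down by its black grip until it stops, so that the platen clamps the book, and move the hand clear. Do not grip anything, and leave the things around the press where they are.

Things in the scene. Friction and masses are not known exactly. Their poses are not given: they have to be found in the camera images.
- press: Green bench nipping press, fixed to the table. Origin on the table; x axis = feed direction, from the open feed end (nearest the robot) towards the back stop; y left, z up. Two green cheeks (x -35 to +45 mm, inner faces at y = -91 and +91 mm) carry a crosshead up to z = 123 mm (rod ends 132 mm). The lever is outside the right cheek, its pivot at x = +6, z = +72 mm.
- feed_end (a point): Middle of the near edge of the bed, on its top. The bed is a flat dark steel plate, 340 mm along the feed direction, 250 mm wide, its top 20 mm above the table; this point is at x = -270 mm in the press frame.
- back_stop (a point): Foot of the face of the aluminium back stop, in the middle, on the bed's top; at x = +45 mm in the press frame. The stop is a bar 176 mm wide and 24 mm high across the bed behind the platen; the spine shall sit flat against this face.
- platen: Aluminium platen bar, 70 x 172 mm (x -30 to +40 mm in the press frame), faced with grey felt and hung on stiff springs. Origin at the centre of its underside, 20 mm above the bed when the lever is fully up (the book is 16 mm thick). The lever's eccentric brings it down 4.8 mm per radian: it meets the book at about 0.85 rad of the lever and clamps it with some 25 N at the end.
- lever (a joint): Press lever, rad: 0 = fully up (arm 60 degrees above level, leaning towards the feed end), growing as the arm swings down towards the feed end; 1.05 = fully down (arm level, at its stop). It starts between 0 and 0.12, is stiff (about 0.5 N m, so 3 to 8 N at the grip) and stays where it is left.
- lever_grip (a point): Centre of the black cross grip at the lever's end: a round bar, 24 mm diameter, 70 mm long, along the press's y axis, 150 mm from the lever's pivot; it lies about y = -138 mm in the press frame. Fully up it is about 202 mm above the table, fully down 72 mm.
- book: Small pale hardback book lying flat on the bed in front of the platen, 124 mm along the spine, 172 mm from spine to fore edge, 16 mm thick, 0.1 to 0.25 kg. Origin at the centre of its underside; its +y axis points to the spine (so +y is roughly the press's feed direction), the spine at y = +86 mm, the near (fore) edge at y = -86 mm; its +x axis points roughly to the press's right; z up.
- spine_left (a point): Point on the outer face of the book's spine, half-way up its thickness, 7 mm from the left end (left as seen along the feed direction).
- spine_right (a point): Point on the outer face of the book's spine, half-way up its thickness, 7 mm from the right end.
- pen_pot: Bystander: black pen pot with pens, 80 mm wide, 147 mm high, loose on the table left of the press. Origin at its underside.
- red_spool: Bystander: spool of red thread, 40 mm diameter, 50 mm high, standing loose right of the press. Origin at its underside.
- bone_folder: Bystander: pale bone folder, 20 x 150 x 8 mm, lying loose right of the press. Origin at its underside.
- tape_roll: Bystander: roll of masking tape, 104 mm across, 25 mm high, lying loose right of the press. Origin at its underside.
- small_box: Bystander: little open grey box, 62 x 62 x 45 mm, loose left of the press. Origin at its underside.
Not all that is in view belongs to the job. Leave any blue, orange or purple look-alike of the book alone.

How it is judged (in metres and radians):
On the way, in this order (a step that is already met when the one before it is completed fails the run):
1. the book's spine is square against the back stop while the lever is still up (x of each of spine_left, spine_right in the frame of press above 0.0405 m and value of joint lever below 0.3 rad), for 0.2 s.
2. the lever is fully down and the platen clamps the book (value of joint lever above 0.95 rad and contact force between platen and book above 5 N), for 0.2 s.
At the end, for the whole second after the job is handed in: Both ends of the spine are within 4.5 mm of the back stop, the lever is within 0.1 rad of fully down, the platen presses on the book with more than 5 N, and the book lies flat and still (all of step 2 and x of each of spine_left, spine_right in the frame of press above 0.0405 m and angle between book's own z axis and vertical below 0.05 rad and linear speed of book below 0.02 m/s); the robot touches nothing.
It fails at once if the book is lifted or tipped (more than 8 mm off the bed, or 0.12 rad) (angle between book's own z axis and vertical above 0.12 rad or z of book in the frame of press above 0.028 m).
It fails at once if the lever is brought down (past 0.45 rad) while the spine is not home against the stop (value of joint lever above 0.45 rad and not (x of each of spine_left, spine_right in the frame of press above 0.038 m)).
It fails at once if a bystander is moved by more than 20 mm (distance of any of pen_pot, red_spool, bone_folder, tape_roll, small_box from where it was at the start of the episode above 0.02 m).
It also fails if it takes over 54 s, if anything falls off the work surface, if the arm or the gripper's body presses on something with over 40 N, if the wrist force passes 120 N, or if a joint passes its speed limit or range.

## Working session

There is one attempt and no reset: what is moved stays moved. The work goes in short steps, each a Python script; the robot and the scene stay as the last script left them, time stands still between calls to the robot, and variables do not carry over. Pictures are saved under pics/ and viewed, at most 10 in all, crops included, and the job is handed in when it is done.

```bash
mkdir -p pics
python3 - <<'E'
from rig import *
import cv2,numpy as np
a=[capture(n) for n in("scene","top")]
for n,i in zip(("scene","top"),a):
    cv2.imwrite(f"pics/{n}0.png",cv2.resize(i[:,:,::-1],(800,600),interpolation=cv2.INTER_CUBIC))
    cv2.imwrite(f"{n}_raw.png",i[:,:,::-1]); c=get_calibration(n); print(n,c)
print(current_time_s(),current_ee_rot())
E
```

```text
scene {'mtx': array([[353.03417354,   0.        , 251.98171813],
       [  0.        , 353.03417354, 188.95148201],
       [  0.        ,   0.        ,   1.        ]]), 'k1': 0.005520429617216238, 'xyz': array([-176.07605691, -879.77760947,  870.54704816]), 'rotation': array([ 0.83102368,  0.441268  , -0.16121687, -0.29781089])}
top {'mtx': array([[471.48091378,   0.        , 262.62867515],
       [  0.        , 471.48091378, 199.03790283],
       [  0.        ,   0.        ,   1.        ]]), 'k1': -0.18772855832274732, 'xyz': array([ 172.11718299,  -19.41831201, 1910.44066508]), 'rotation': array([-0.69540853, -0.07194568,  0.07643291,  0.71090703])}
0.1 [-1.08542878e-04  1.11170509e-01  9.93801037e-01 -7.77642943e-04]
```

View pics/scene0.png

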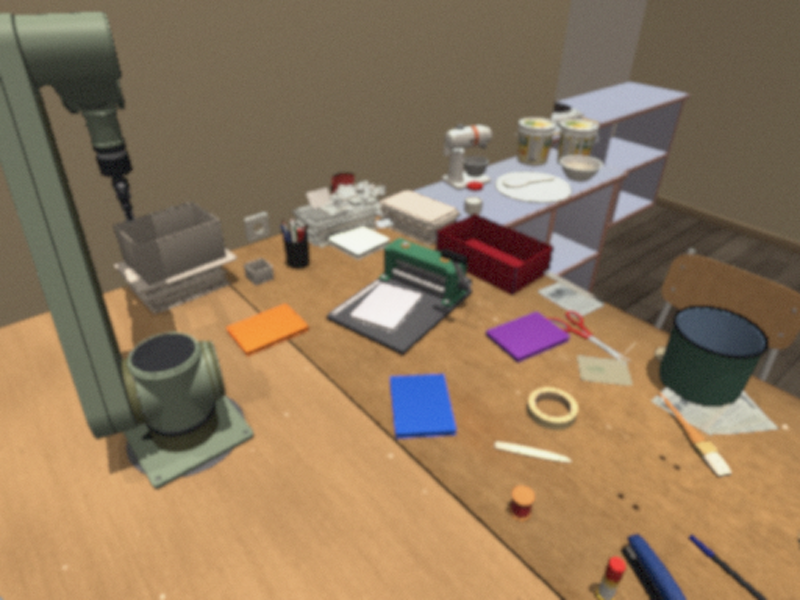

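View pics/top0.png

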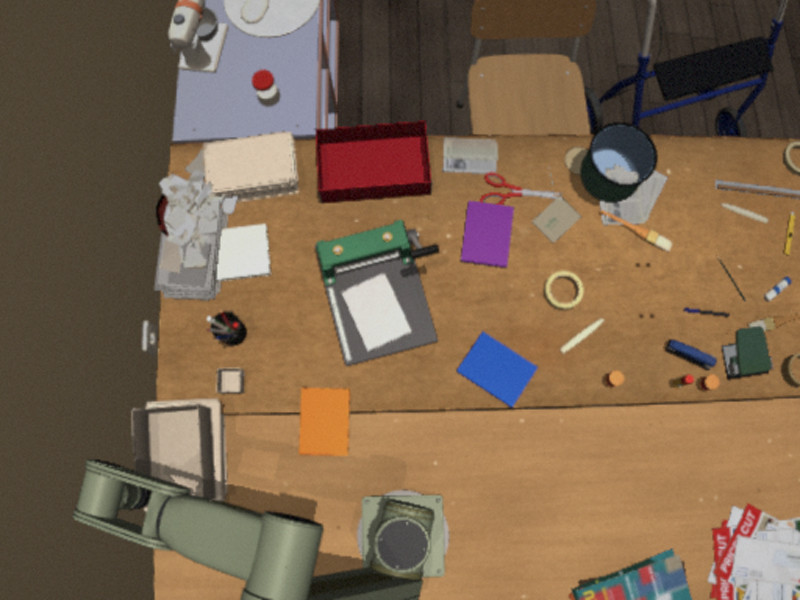

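The scene view shows the press at (425,275), with the pale book in front of its platen at (387,306). In the top view the book is at (376,312), the bed's near corners at about (349,362) and (437,340), and the lever grip at about (425,251). The arm is clear of the press, off to the left.

```bash
cat > h.py <<'E'
from rig import *
import cv2,numpy as np
from scipy.spatial.transform import Rotation as R
def rot(q): return R.from_quat(np.roll(q,-1))
def quat(r): return np.roll(r.as_quat(),1)
def rays(c,px):
    d=np.array([c['k1'],0,0,0,0.])
    # model: distorted = s*(1+k1 r^2)
    u=cv2.undistortPointsIter(np.float64(px).reshape(-1,1,2),c['mtx'],d,None,None,(3,50,1e-9)).reshape(-1,2)
    return rot(c['rotation']).apply(np.c_[u[:,0],-u[:,1],-np.ones(len(u))])
def onplane(c,px,z):
    v=rays(c,px); return c['xyz']+v*((z-c['xyz'][2])/v[:,2])[:,None]
def project(c,P):
    p=rot(c['rotation']).inv().apply(np.atleast_2d(P)-c['xyz']); p=p*[1,-1,-1]
    return cv2.projectPoints(p,np.zeros(3),np.zeros(3),c['mtx'],np.array([c['k1'],0,0,0,0.]))[0].reshape(-1,2)
def quad(mask):
    cs,_=cv2.findContours(mask.astype(np.uint8),cv2.RETR_EXTERNAL,cv2.CHAIN_APPROX_NONE)
    k=max(cs,key=cv2.contourArea); return k, cv2.boxPoints(cv2.minAreaRect(k))
E
python3 - <<'E'
from h import *
im=cv2.imread("top_raw.png"); c=get_calibration("top"); s=.64
hsv=cv2.cvtColor(im,cv2.COLOR_BGR2HSV)
roi=np.zeros(im.shape[:2],bool); roi[int(250*s):int(370*s),int(318*s):int(445*s)]=1
book=roi&(hsv[...,2]>150)&(hsv[...,1]<40); book=cv2.morphologyEx(book.astype(np.uint8),cv2.MORPH_OPEN,np.ones((5,5)))
k,q=quad(book); print("book px",q/s); B=onplane(c,q,36); print(B, B.mean(0))
e=[np.linalg.norm(B[i]-B[i-1]) for i in range(4)]; print(e)
gray=roi&(hsv[...,1]<70)&(hsv[...,2]<140); 
k,q=quad(cv2.morphologyEx((gray|(book>0)).astype(np.uint8),cv2.MORPH_OPEN,np.ones((5,5)))); print("bed px",q/s)
print(onplane(c,q,20))
print("near corners", onplane(c,np.array([[349,362],[437,340]])*s,20))
print("grip", onplane(c,np.array([[425,251]])*s,200))
g=(hsv[...,0]>60)&(hsv[...,0]<90)&(hsv[...,1]>110); g[:,:190]=0;g[:130]=0;g[190:]=0;g[:,285:]=0
k,q=quad(g); print("green",q/s,onplane(c,q,123))
E
```

```text
book px [[340.19296 291.0538 ]
 [384.50168 271.11487]
 [411.48645 331.0811 ]
 [367.17776 351.02002]]
[[629.3326161  146.71722949  36.        ]
 [680.78508052  29.75114425  36.        ]
 [518.75166449 -37.64818486  36.        ]
 [469.0041317   77.58046562  36.        ]] [574.4683732   54.10016363  36.        ]
[np.float64(174.599871212721), np.float64(127.78271084686716), np.float64(175.4921578699819), np.float64(125.50880012553382)]
bed px [[328.50775 273.84174]
 [413.2415  251.4122 ]
 [436.91016 340.82715]
 [352.1764  363.25665]]
[[ 681.03500246  179.24481558   20.        ]
 [ 738.020701    -47.42959369   20.        ]
 [ 494.46466655 -103.38722759   20.        ]
 [ 440.26365973  117.66644218   20.        ]]
near corners [[ 443.7114671   125.88410279   20.        ]
 [ 496.64324774 -103.68561911   20.        ]]
grip [[684.5835956  -73.23238706 200.        ]]
green [[401.5625  256.25   ]
 [404.90305 247.89873]
 [408.1358  249.19182]
 [404.7953  257.5431 ]] [[695.08822179 -16.13888378 123.        ]
 [716.91023178 -25.02265566 123.        ]
 [713.31943202 -33.12767679 123.        ]
 [691.51687486 -24.22493551 123.        ]]
```

Run:
```python
from h import *
th=np.radians(13.0)
# tool z down, tool y along press -y or +y : choose by wrist range
Rz=lambda a:R.from_euler('z',a)
for base in (R.from_quat([1,0,0,0]),R.from_quat([0,1,0,0])):
    q=quat(Rz(th)*base); print(q,solve_ik([500,20,380],q))
q=quat(Rz(th)*R.from_quat([0,1,0,0])); q2=quat(Rz(th)*R.from_quat([1,0,0,0]))
best=min([(abs(solve_ik([500,20,380],a)[5]),i) for i,a in enumerate((q,q2)) if solve_ik([500,20,380],a) is not None])[1]
Q=(q,q2)[best]; move_ptp([470,20,380],Q); print(Q,current_joints())
c=get_calibration("wrist"); im=capture("wrist"); print(c)
cv2.imwrite("w1_raw.png",im[:,:,::-1]); cv2.imwrite("pics/w1.png",cv2.resize(im[:,:,::-1],(800,600)))
np.save("w1.npy",c,allow_pickle=True); print(current_time_s())
```

```text
[0.         0.99357186 0.11320321 0.        ] [ 1.69950416e-02  1.41462973e-01  1.43578162e+00 -4.44089210e-16
  1.56434806e+00  1.36089857e+00]
[ 0.         -0.11320321  0.99357186  0.        ] [ 1.69950416e-02  1.41462973e-01  1.43578162e+00 -4.44089210e-16
  1.56434806e+00 -1.78069409e+00]
[0.         0.99357186 0.11320321 0.        ] [1.92309568e-02 9.12124968e-02 1.49495917e+00 2.64720844e-04
 1.55595906e+00 1.36183709e+00]
{'mtx': array([[271.1334886 ,   0.        , 252.11806046],
       [  0.        , 271.1334886 , 189.92590887],
       [  0.        ,   0.        ,   1.        ]]), 'k1': -0.026393252539377163, 'xyz': array([540.67374826,  36.75589183, 524.05951183]), 'rotation': array([ 0.77465014, -0.11176989,  0.0892353 , -0.61600464])}
2.4917
```

View pics/w1.png

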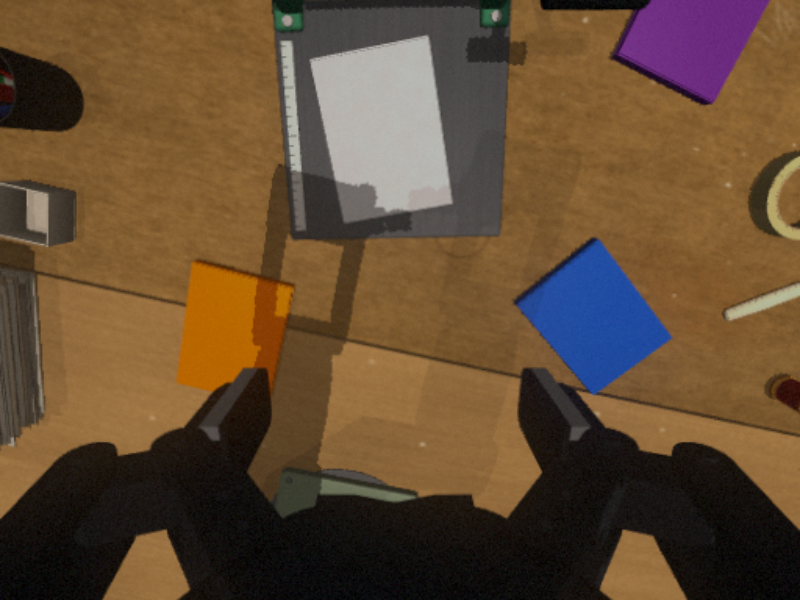

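The wrist view shows the book's corners at about (310,60), (428,37), (452,203) and (345,223). The bed's near corners are at (294,238) and (499,235), and the green cheek feet at (288,20) and (495,15). The pale strip on the left of the bed is a flat ruler.

Run:
```python
from h import *
c=np.load("w1.npy",allow_pickle=True).item(); im=cv2.imread("w1_raw.png",0)
p=np.float32([[310,60],[428,37],[452,203],[345,223],[294,238],[499,235]])*.64
p=cv2.cornerSubPix(im,p.reshape(-1,1,2),(4,4),(-1,-1),(3,50,.01)).reshape(-1,2); print(p/.64)
B=onplane(c,p[:4],36)[:,:2]; N=onplane(c,p[4:],20)[:,:2]
print(B,[np.linalg.norm(B[i]-B[i-1]) for i in range(4)]); print(N,np.linalg.norm(N[0]-N[1]))
r=onplane(c,np.float32([[288,235],[276,35],[499,235],[509,35]])*.64,20)[:,:2]; print("bed sides yaw",[np.degrees(np.arctan2(*(r[i+1]-r[i])[::-1])) for i in(0,2)])
d=N[1]-N[0]; yaw=np.arctan2(d[0],-d[1]); F=N.mean(0); f=np.array([np.cos(yaw),np.sin(yaw)]); l=np.array([-f[1],f[0]])
print("yaw",np.degrees(yaw),"feed_end",F,"press",F+270*f)
P=F+270*f
for b in B: print("press frame",(b-P)@f,(b-P)@l)
bd=(B[0]+B[1]-B[2]-B[3]); print("book yaw",np.degrees(np.arctan2(bd[1],bd[0])), "ctr",(B.mean(0)-P)@f,(B.mean(0)-P)@l)
```

```text
[[309.26508   58.9275  ]
 [426.85208   34.356876]
 [451.92935  202.62271 ]
 [343.5138   222.47899 ]
 [288.68655  234.09727 ]
 [497.9248   235.78072 ]]
[[631.46968576 148.30746307]
 [680.9682422   34.83611204]
 [522.9761515  -34.26421653]
 [473.54154031  80.69116039]] [np.float64(171.79424762058227), np.float64(123.79763565104871), np.float64(172.4423269770995), np.float64(125.13400603443758)]
[[ 443.23097931  143.21590008]
 [ 497.43828743 -100.20517288]] 249.38374248140414
bed sides yaw [np.float64(12.684719408679577), np.float64(13.881261226289666)]
yaw 12.554316323083338 feed_end [470.33463337  21.5053636 ] press [733.87903705  80.19392545]
press frame -85.15528092658384 88.74518222691847
press frame -61.504921161683995 -32.772368257695106
press frame -230.73947759289425 -65.87857678129998
press frame -254.00484566562776 57.07361764672512
book yaw 23.400876385459892 ctr -157.85113133669745 11.791963708662124
```

```bash
cat >> h.py <<'E'
YAW=np.radians(13.0); F0=np.array([470.33,21.5]); f_=np.array([np.cos(YAW),np.sin(YAW)]); l_=np.array([-f_[1],f_[0]])
P0=F0+270*f_
def W(x,y,z): return [*(P0+x*f_+y*l_),z]          # press -> world, mm
def toP(p): d=np.asarray(p)[:2]-P0; return np.array([d@f_,d@l_])
def Q(a=0.): return quat(R.from_euler('z',YAW+np.radians(a))*R.from_quat([1,0,0,0]))  # tool down, yaw a deg in press
E
python3 - <<'E'
from h import *
print(current_finger_gap())
a=10.4; u=lambda s:np.array([np.cos(np.radians(s)),np.sin(np.radians(s))])
E=np.array([-242.4,-3.6]); H=12.
s0=E-u(a)*50; print(s0)
move_ptp(W(*s0,100),Q(a)); movel(W(*s0,H),Q(a),feed=100)
f0=current_force()
pos=E-u(a)*14
print("pre hit",movel(W(*pos,H),Q(a),feed=60,threshold=6),toP(current_eef_pos()),current_force()-f0)
# arc: turn to yaw 0 over 80 mm, then straight
n=5;ang=a
for i in range(n):
    new=a*(1-(i+1)/n); pos=pos+u((ang+new)/2)*16; ang=new
    if movel(W(*pos,H),Q(ang),feed=50,threshold=12): print("HIT",i); break
    print(i,toP(current_eef_pos()),(current_force()-f0).round(1))
c=get_calibration("wrist"); im=capture("wrist"); np.save("w2.npy",c,allow_pickle=True)
cv2.imwrite("w2_raw.png",im[:,:,::-1]); cv2.imwrite("pics/w2.png",cv2.resize(im[:,:,::-1],(800,600))); print(current_time_s(),pos)
E
```

```text
85.45638596054134
[-291.57857354  -12.62595726]
pre hit False [-256.54724097   -5.9921619 ] [ 0.2023426  -1.41946628 -0.78528314]
0 [-240.02446054   -3.51391499] [ 0.1 -1.6  0.2]
1 [-224.11981072   -1.46753928] [ 0.2 -1.4  0. ]
2 [-2.08164096e+02 -3.79765018e-02] [ 0.7 -1.2 -0.9]
3 [-192.23526648    0.81623755] [ 0.  -1.  -0.7]
4 [-176.22232894    1.11247457] [-0.  -0.3 -0.3]
7.7417 [-176.60420733    1.1137864 ]
```

View pics/w2.png

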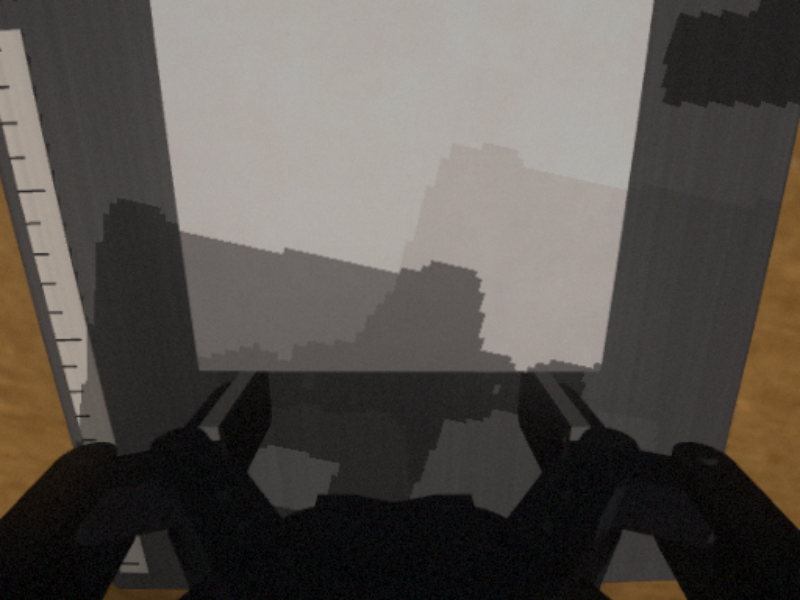

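The book is now square and centred, with its near edge at row 371 flush against both fingertips. I'll push it straight on to the stop.

Run:
```python
from h import *
f0=current_force(); H=12
print(movel(W(-148,1.1,H),Q(0),feed=50,threshold=12),toP(current_eef_pos()),current_force()-f0)
print(movel(W(-122,1.1,H),Q(0),feed=20,threshold=9),toP(current_eef_pos()),current_force()-f0)
hold(.4); print(toP(current_eef_pos()),current_force()-f0,current_moment(),current_time_s())
c=get_calibration("wrist"); im=capture("wrist"); np.save("w3.npy",c,allow_pickle=True)
cv2.imwrite("w3_raw.png",im[:,:,::-1]); cv2.imwrite("pics/w3.png",cv2.resize(im[:,:,::-1],(800,600)))
```

```text
False [-147.96685412    1.13441656] [ 1.08234295 -0.28356818 -0.05082534]
True [-143.36878778    1.17503501] [ 0.79501311 -0.07042477  0.40027361]
[-144.0372394     1.22380426] [ 0.60278716 -0.75715294  0.43252676] [-0.0171066   0.00668308  0.01137444] 9.4583
```

View pics/w3.png

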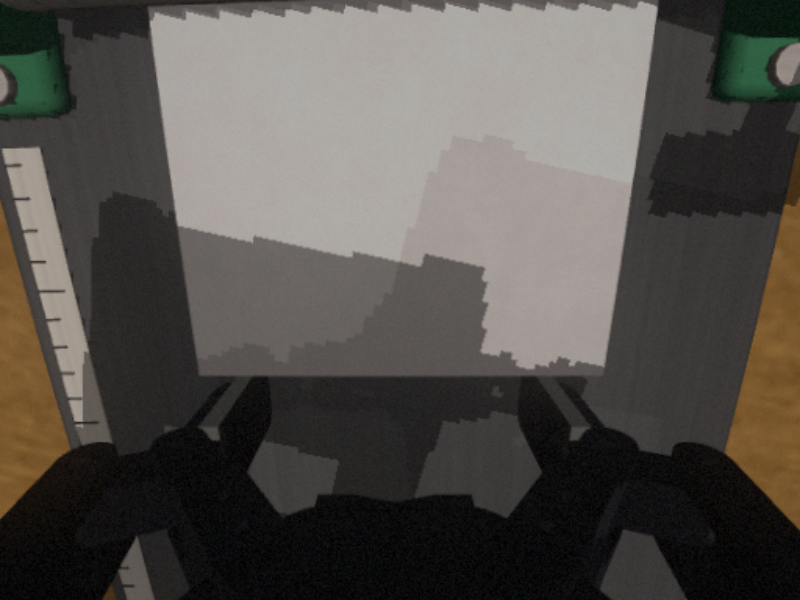

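The book is under the platen and still square, with its near edge at row 376. The threshold tripped at x = -143, a little earlier than I expected. I'll measure where the edge is and then press again.

Run:
```python
from h import *
for n,p in(("w2",[[198,371],[602,371]]),("w3",[[198,376],[605,376]])):
    c=np.load(n+".npy",allow_pickle=True).item()
    print(n,[toP(x).round(1) for x in onplane(c,np.float32(p)*.64,36)])
f0=current_force()
for i in range(2):
    r=movel(W(-120,1.1,12),Q(0),feed=12,threshold=18); f=current_force()-f0; x=toP(current_eef_pos()); hold(.3)
    print(r,x,f.round(1),toP(current_eef_pos()),(current_force()-f0).round(1),(current_moment()).round(2),current_time_s())
c=get_calibration("wrist"); im=capture("wrist"); np.save("w4.npy",c,allow_pickle=True); cv2.imwrite("w4_raw.png",im[:,:,::-1])
g=cv2.cvtColor(im,cv2.COLOR_RGB2GRAY).astype(int)
for col in (135,200,250,300,380): print(col,[int(v) for v in g[228:252,col]])
```

```text
w2 [array([-163.5,   62.6]), array([-163.7,  -64.5])]
w3 [array([-132.4,   62.4]), array([-132.4,  -65. ])]
True [-143.59763301    1.31976849] [ 0.1 -0.9  1.5] [-144.05197166    1.35109044] [ 0.1 -1.1  1.5] [-0.02 -0.05 -0.01] 10.675
True [-143.86968043    1.43863191] [-0.5 -0.2  0.8] [-144.36867923    1.5000044 ] [-0.8 -0.2  2.3] [ 0.02  0.01 -0.06] 11.875
135 [86, 87, 86, 85, 84, 82, 85, 86, 83, 82, 85, 84, 83, 84, 84, 56, 41, 40, 41, 36, 43, 39, 41, 31]
200 [85, 83, 85, 84, 84, 83, 87, 84, 84, 84, 84, 83, 85, 84, 86, 62, 41, 39, 38, 33, 35, 36, 34, 36]
250 [87, 88, 84, 86, 83, 86, 87, 86, 85, 85, 83, 84, 85, 82, 85, 63, 44, 38, 38, 35, 36, 35, 33, 36]
300 [87, 85, 87, 86, 88, 85, 88, 85, 85, 86, 86, 84, 87, 85, 87, 63, 40, 36, 42, 38, 39, 31, 35, 35]
380 [156, 156, 156, 158, 103, 85, 84, 87, 87, 84, 87, 87, 84, 86, 82, 69, 63, 65, 65, 66, 63, 61, 62, 62]
```

Run:
```python
from h import *
im=cv2.imread("w2_raw.png"); c=np.load("w2.npy",allow_pickle=True).item()
cr=np.hstack([im[335:384,60:140],im[335:384,375:455]]); cv2.imwrite("pics/c2.png",cv2.resize(cr,None,fx=5,fy=5,interpolation=cv2.INTER_CUBIC))
im=cv2.imread("w1_raw.png"); cr=im[0:165,165:335]; cv2.imwrite("pics/c1.png",cv2.resize(cr,None,fx=3.6,fy=3.6,interpolation=cv2.INTER_CUBIC))
```

```text
(no output)
```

View pics/c2.png

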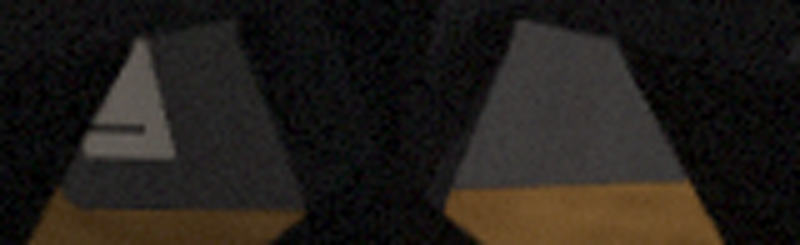

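View pics/c1.png

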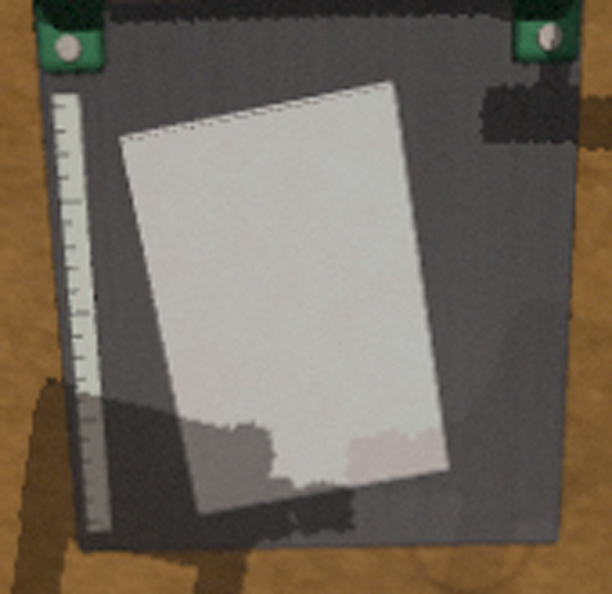

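In the close crop the bed's near edge sits at crop rows 208 (left) and 186 (right). In the wider crop the bed's near corners are at (80,549) and (556,542), so my earlier left corner was off.

Run:
```python
from h import *
for n,p in(("w1",[[187.2,152.5],[319.4,150.6]]),("w2",[[100,376.4],[409,372]])):
    c=np.load(n+".npy",allow_pickle=True).item(); N=onplane(c,p,20)[:,:2]; d=N[1]-N[0]
    print(n,[toP(x).round(1) for x in N],np.linalg.norm(d),"yaw",np.degrees(np.arctan2(d[0],-d[1])))
c=np.load("w1.npy",allow_pickle=True).item()
r=onplane(c,(np.float32([[42,80],[76,520],[578,100],[558,500]])/3.6+[165,0]),20)
print([toP(x).round(1) for x in r])
c=np.load("w4.npy",allow_pickle=True).item()
print([toP(x).round(1) for x in onplane(c,[[135,243.2],[300,243.4],[380,243.3]],36)])
```

```text
w1 [array([-274. ,  120.5]), array([-270.4, -126. ])] 246.49706657421993 yaw 13.843197757093437
w2 [array([-275.2,  103.9]), array([-271.5, -104.2])] 208.14374492307255 yaw 14.026652038725695
[array([-57.2, 124.4]), array([-259.1,  121.5]), array([ -65.5, -122.8]), array([-248.8, -125.6])]
[array([-132.4,   57.7]), array([-132.2,  -21.5]), array([-132.2,  -60.1])]
```

The bed's true yaw is about 13.9°, so the hand is 0.9° off and the book's left spine corner meets the stop first. I'll correct the frame, back off, turn the hand and press again.

```bash
cat >> h.py <<'E'
_F=W(-272.9,-1.0,0)[:2]; YAW=np.radians(13.9); f_=np.array([np.cos(YAW),np.sin(YAW)]); l_=np.array([-f_[1],f_[0]]); P0=np.array(_F)+270*f_
E
python3 - <<'E'
from h import *
x,y=toP(current_eef_pos()); print(x,y)
movel(W(x-6,y,12),Q(0),feed=60); hold(.2); f0=current_force()
for i in range(2):
    r=movel(W(-118,y,12),Q(0),feed=14,threshold=20); print(r,toP(current_eef_pos()),(current_force()-f0).round(1)); hold(.25)
print(current_time_s())
c=get_calibration("wrist"); im=capture("wrist"); cv2.imwrite("w5_raw.png",im[:,:,::-1])
g=cv2.cvtColor(im,cv2.COLOR_RGB2GRAY).astype(int)
P=[]
for col in (140,220,300,380):
    d=g[240:249,col]-g[241:250,col]; P.append([col,240.5+(d.clip(0)*np.arange(9)).sum()/d.clip(0).sum()])
print(P,[toP(q).round(1) for q in onplane(c,P,36)])
movel(W(toP(current_eef_pos())[0]-25,y,12),Q(0),feed=80); movel(W(-165,y,240),Q(0),feed=200)
for a in [0]:
    im=capture("wrist"); c=get_calibration("wrist"); np.save("w6.npy",c,allow_pickle=True); cv2.imwrite("pics/w6.png",cv2.resize(im[:,:,::-1],(800,600))); cv2.imwrite("w6_raw.png",im[:,:,::-1])
print(current_time_s())
E
```

```text
-141.49134486334518 0.477458197346472
True [-139.8546204     0.27297405] [-0.8 -0.8  1. ]
True [-140.08575263    0.40519221] [-0.5 -1.1  0.4]
14.7833
[[140, np.float64(243.75974025974025)], [220, np.float64(242.80188679245282)], [300, np.float64(242.84)], [380, np.float64(243.1875)]] [array([-129.1,   54.6]), array([-128.5,   15.7]), array([-128.5,  -22.7]), array([-128.8,  -61.5])]
16.6333
```

View pics/w6.png

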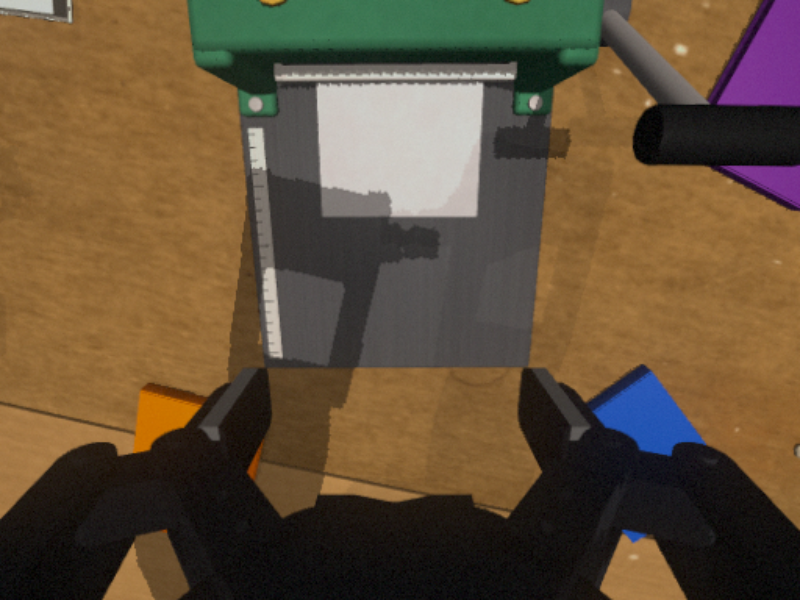

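The whole press is now in view: the book's near edge is at row 217 (columns 320–477), parallel to the bed's near edge at row 367. The black grip's near end is at (650,135), and the lever is still up.

Run:
```python
from h import *
c=np.load("w6.npy",allow_pickle=True).item(); s=.64
bed=[toP(p) for p in onplane(c,np.float32([[290,367.5],[500,367.5]])*s,20)]
bk=[toP(p) for p in onplane(c,np.float32([[322,217.5],[476,217.5]])*s,36)]
print(bed,bk,"dist (143 wanted)",[b[0]-e[0] for b,e in zip(bk,bed)])
for z in (190,202): print(z,[toP(p).round(1) for p in onplane(c,np.float32([[640,135],[720,105],[720,164],[720,135]])*s,z)])
print([solve_ik(W(x,-138,z),Q(0)) is not None for x,z in((-69,260),(-69,214),(-144,80))])
```

```text
[array([-270.27729649,   98.70851224]), array([-270.41745721,  -99.21636478])] [array([-128.9588421 ,   58.87415345]), array([-129.06176479,  -65.91889986])] dist (143 wanted) [np.float64(141.3184543825465), np.float64(141.35569242210192)]
190 [array([ -77.5, -105.7]), array([ -65. , -138.6]), array([ -89.1, -143.6]), array([ -77. , -141.1])]
202 [array([-78.4, -99.1]), array([ -66.7, -130. ]), array([ -89.3, -134.6]), array([ -78. , -132.3])]
[True, True, True]
```

Run:
```python
from h import *
set_gripper(0); Y=-138
g=lambda t,o=12.:(6-150*np.cos(np.pi/3-t),Y,72+o+150*np.sin(np.pi/3-t))
movel(W(-150,Y/2,260),Q(0),feed=200); movel(W(-77,Y,245),Q(0),feed=200); hold(.2); f0=current_force()
x,_,z=g(.06)
print("touch",movel(W(x,Y,z-6),Q(0),feed=40,threshold=3),current_eef_pos()[2],z)
for t in np.arange(.15,1.06,.15):
    r=movel(W(*g(t)),Q(0),feed=60,threshold=40); print(round(t,2),r,toP(current_eef_pos()).round(1),round(current_eef_pos()[2],1),(current_force()-f0).round(1))
    if r: break
x,_,z=g(1.05,12)
print(movel(W(x,Y,z-8),Q(0),feed=20,threshold=25),current_eef_pos()[2],z,(current_force()-f0).round(1)); hold(.3)
print((current_force()-f0).round(1),current_eef_pos()[2],current_time_s())
```

```text
touch True 207.5103576033873 209.17275336232612
0.15 False [ -88.1 -138. ] 201.0 [-0.7 -0.5  2.5]
0.3 False [-104.2 -138.1] 185.9 [-1.5 -0.3  3. ]
0.45 False [-117.4 -137.9] 168.0 [ 0.2 -0.4 -0.3]
0.6 False [-128.8 -137.9] 148.6 [0.4 0.2 0.3]
0.75 False [-137.5 -137.8] 127.3 [1.4 0.8 0. ]
0.9 False [-142.6 -137.8] 105.4 [ 0.6  1.4 -0.1]
1.05 False [-144.  -138.3] 83.9 [-1.7 -1.3  6.6]
True 83.88722093568018 83.57963322973058 [-0.9  0.6  7.5]
[-0.6 -0.1  6.9] 83.88046050615459 23.7
```

Run:
```python
from h import *
movel(W(-146,-138,200),Q(0),feed=150); movel(W(-190,-40,260),Q(0),feed=200); hold(.2)
im=capture("wrist"); c=get_calibration("wrist"); np.save("w7.npy",c,allow_pickle=True); cv2.imwrite("pics/w7.png",cv2.resize(im[:,:,::-1],(800,600)))
print(current_time_s(),current_force())
```

```text
25.6417 [ 0.46048937 -0.21796458  0.09203248]
```

View pics/w7.png

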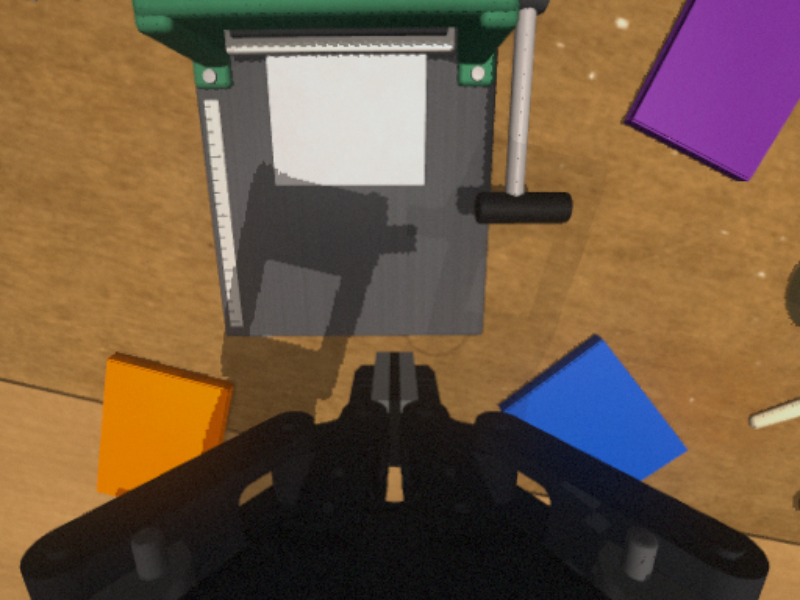

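The lever is down with its grip at (523,208). The book is square and undisturbed, its near edge at row 185, and the hand is clear. I'll check the numbers, then hand in.

Run:
```python
from h import *
c=np.load("w7.npy",allow_pickle=True).item(); s=.64
g=toP(onplane(c,np.float32([[523,208]])*s,72)[0]); b=[toP(p) for p in onplane(c,np.float32([[276,185.5],[424,185.5]])*s,36)]; e=[toP(p) for p in onplane(c,np.float32([[240,334.5],[470,334.5]])*s,20)]
print(g,b,e)
if g[0]<-139 and min(p[0] for p in b)>-131: print(job_done())
```

```text
[-144.33770127 -140.28503435] [array([-128.23591089,   58.47396897]), array([-128.66083128,  -66.11917977])] [array([-268.91503101,  109.24836582]), array([-269.22377509, -114.36397921])]
the job is handed in; nothing more can be done
None
```

I pushed the book square against the back stop and then pressed the lever fully down. The hand is clear and the job is handed in at about 26 s. My last measurements put the spine within about 2 mm of the stop and the lever at its end; I didn't measure the clamping force, and no verdict came back.

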